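# Put the dibber away and close the bench tray

## Robot

A 6-joint arm with a two-finger parallel gripper is mounted at the origin on the work surface. World frame = base frame: x ahead of the robot, y to its left, z up, the work surface at z = 0. Lengths are in m, angles in rad, forces in N, time in s.
With the tool pointing down it reaches from about 0.25 to 0.775 m from the base axis. Payload 8.9 kg.
Tool frame: the origin (TCP) lies at the very end of the fingers, on their centre line; the grasp point (between the pads) lies 19 mm behind it; z points along the fingers, y is the direction in which the jaws open and shut (so a half turn about z gives the same grasp; the last joint's range is limited). The gripper opens to 85 mm and grips with 20 to 120 N. Pads are 22 mm wide; open, the fingers measure 114 mm over their backs; the gripper's body (76 mm by 85 mm) begins 54 mm behind the grasp point. The pads swing forward as they close: fully open they stand 13 mm farther back than shut.
Start: joints at [-1.249, 0.291, -0.153, 1.127, 0, 1.431], TCP at [0.233, -0.47, 0.21] pointing down, gripper open.
Joint ranges: [-2.52, 2.52], [-0.91, 1.74], [-1.3, 1.37], [-1.96, 2.02], [-1.52, 1.47], [-3.14, 3.14]. Speed limits (rad/s): [2.22, 2.22, 2.79, 3.14, 3.14, 3.14].

## Interface

Orientations are given as a rotation vector (axis times angle).
In Python, from station import r gives the robot as it stands.
- The arm moves only by the shell command python3 -m pendant 'ROWS' [FORCE]. ROWS is JSON, a list of rows, each a list of 7 numbers: the opening, from -1 (shut) to 1 (fully open), then the shift along the world's x, y, z in mm, then the turn, a rotation vector about the world's x, y, z in degrees. In form: [[fingers, dx, dy, dz, wx, wy, wz], ...]. A call has exactly 8 rows; each row is the pose to reach, as a shift and turn from the pose commanded when the call began; what a row does not reach only later rows make up. A row lasts 1/8 s, in which the tool goes at most 62.5 mm and 10.7 degrees, less where a joint would pass 70% of its speed; a pose out of reach is approached as far as the arm can. A call with a gripper value outside its range is refused whole. The fingers move at their own pace and stop on an object; FORCE is the grip in N (left out, the last holds). Time passes only in rows, so rows that repeat a pose let the fingers close, or fill a call up. It gives the time, the measured TCP pose, the force and the opening at its end, in the units of the state.
- r.observe(): the state, without advancing time (a new reading comes with each control period).
- r.read_camera(name): name is "scene" or "top" or "wrist"; returns the picture (420x560x3 uint8, blue, green, red); there is no depth.
- r.get_calibration(name): a dict with "camera_matrix" (3x3 intrinsics, pixels), "extrinsics" (4x4, takes a point from camera to world coordinates). Camera axes: x right, y down, z forward; pixel columns grow to the right and rows downward; lengths in m; the calibration is good to about 2 mm. The wrist camera is an equidistant fisheye: a pixel r from the principal point sees the ray r / f radians off the axis. A picture is of the moment at which its call begins: read the wrist's pose just before it. get_calibration takes no time and is no camera call; for the wrist camera it gives the pose at the moment of the call.
- r.finish_job(): hands the job in, once; it reports no verdict.
Trained networks look in the newest picture that a camera, given by its name, has taken for a name from the list of things; names that differ only in an ending like _2 or _b are one class to them, and where a whole thing is asked for, a point or a joint stands for the part that bears it (a point fixed in the world has none). Each returns a list of dicts, best first, with "score" (0 to 1); they miss things now and then, are a little off and sometimes report something else, mostly with a low value. They report only what shows in the picture. A call takes as long as a camera call. They do not tell look-alikes from the thing itself.
- r.look_for(name, camera): "bbox" ([left, top, right, bottom] in pixels, round what is visible of it).
- r.landmark_of(name, camera): "xy" ([column, row] in pixels: a listed point, or the origin of a listed thing).
The state is a dict: "time_s": time; "joint_positions": joint angles; "qvel": joint speeds; "joint_torque": joint torques, N m; "tcp_pos": TCP position; "ee_rot": TCP orientation; "force": force on the tool from outside, world axes, zero at the start; "ft_torque": the same for the moment, N m; "opening": finger opening in m.
Only numpy, scipy, OpenCV 4.12 (cv2) and the standard library are available. Lean on these libraries where they do the work, as an engineer would, in place of code of your own. Each camera call takes 0.05 s, during which the arm holds its last target. There are 200 camera calls.

## Task

Lay the wooden dibber flat in the pulled-out tray and let go of it. Then close up: lift the front of the tray over the two stops on its runners and push it fully home under the bench top, without slamming it and without disturbing the other things.

Things in the scene. Friction and masses are not known exactly. Their poses are not given: they have to be found in the camera images.
- bench: Low fixed cedar bench unit. Origin on the work surface; x from its open front to its back (the way the tray slides in), y left, z up. Its top spans x -148 to +150, y +-160, z 126 to 150 mm and overhangs the dark side cheeks (front edges x = -100) by 48 mm. Two dark runners 20 mm high, 18 wide, at y = +-136 mm, reach forward to x = -300 mm; the plain wooden tray slides between them
- top_edge (a point): Middle of the upper front edge of the bench top, 150 mm above the work surface (bench x = -148 mm). With the tray shut, the pull's free end is 12 mm behind this edge, 95 mm below it: an upright gripper would strike the bench top before the tray is home, so lean it back towards the robot for the last 60 mm or so, by some 35 degrees; pushing on the pull's free end will do
- stop_left (a point): Centre of the top of the left stop: aluminium block 12 mm long (x), 18 wide, on the left runner, its top 32 mm above the work surface (bench x = -252, y = +136 mm). The lower edge of the tray's front board (292 mm wide, 14 thick) rests 21 mm above the work surface, in front of both stops, and must be raised over them
- stop_right (a point): The same for the right stop (bench x = -252, y = -136 mm)
- runner (a joint): How far the tray is pulled out, m: 0 = fully home (front board level with the cheeks' front edges), at most 0.19; starts about 0.176 to 0.186. About 2 N of friction, no spring. The tray can also tip up: its front lifts, turning about a level pivot at its rear, and falls back by its own weight. With the front raised, 45 mm of travel from the start takes the front board past the stops
- tray_pull (a point): Where to hold the pull: dark block 36 long (x), 26 wide (y), 24 mm high, sticking forward from the front board's middle. Point on its centre line, 24 mm before the board, 12 mm behind the block's free end, 252 mm before the tray's rear pivot, 55 mm above the work surface when down. Clearing the stops needs it 13 mm higher; lift ends at 22 mm; 3 to 5 N
- tray_floor (a point): Point on the tray's inner floor, midway across (y), right at the inner face of the front board; 30 mm above the work surface when down; axes as the tray (x in, y left). The inner space runs from here 206 mm along x and 114 mm to either side; side walls 40 mm high, front board 51 mm above the floor, 14 mm thick. With the tray out, the front 115 mm of the floor lies open before the bench top's edge
- dibber: Wooden dibber (planting stick), 170 mm long, lying on the work surface, 0.14 kg: a square handle 28 x 28 x 95 mm and a round pointed end 75 mm long. Origin under its middle, on its underside; x runs along it to the point. The handle spans x = -85 to +10 mm, the point ends at x = +85 mm
- dibber_grip (a point): On the dibber's axis within the handle, at its balance point: 25 mm from the origin towards the butt, 14 mm above the underside
- dibber_tip (a point): The dibber's pointed end, on its axis
- dibber_butt (a point): The dibber's square butt end, on its axis
- trowel: Aluminium hand trowel with a dark wooden handle, 255 mm long; to be left alone, as are the following
- pot: White plastic plant pot, 80 mm high, 90 mm wide at the rim, standing on the bench top
- saucer: Blue ceramic saucer, 110 mm wide, on the bench top
- cloche: Upturned glass cloche, 150 mm wide, 166 mm high
- clay_pot: Terracotta pot, 110 mm wide, 100 mm high
- seed_jar: Closed seed jar, 64 mm wide, 100 mm high
Mind the look-alikes: they are no part of the job. Of the things that look like the dibber, take the one that is farthest to the robot's left at the start.

How it is judged:
By the outcome, as a careful person would: the job done as asked, in the order asked, and still so for the second after the job is handed in, with the robot touching nothing.
It also fails if it takes over 67 s, if anything falls off the work surface, if the arm or the gripper's body presses on something with over 40 N, if the wrist force passes 120 N, or if a joint passes its speed limit or range.

## Working session

There is one attempt and no reset: what is moved stays moved. The work goes in short steps, Python scripts to look and compute and a shell command to move; the robot and the scene stay as the last step left them, time stands still between calls to the robot, and variables do not carry over. Pictures are saved under pics/ and viewed, about 8 in all and at most 12, crops included, and the job is handed in when it is done.

```bash
mkdir -p pics; ls
cat > h.py <<'E'
import numpy as np, cv2
from station import r
from scipy.spatial.transform import Rotation as R
def ray(cam,uv,cal=None):
    c=cal or r.get_calibration(cam); K=np.array(c["camera_matrix"]);E=np.array(c["extrinsics"])
    x=(uv[0]-K[0,2])/K[0,0]; y=(uv[1]-K[1,2])/K[1,1]
    if cam=="wrist":
        t=np.hypot(x,y); d=np.array([x/t*np.sin(t),y/t*np.sin(t),np.cos(t)]) if t>1e-9 else np.array([0,0,1.])
    else: d=np.array([x,y,1.])
    return E[:3,3],E[:3,:3]@d
def atz(cam,uv,z,cal=None):
    o,d=ray(cam,uv,cal); return o+d*(z-o[2])/d[2]
def proj(cam,p):
    c=r.get_calibration(cam); K=np.array(c["camera_matrix"]);E=np.array(c["extrinsics"])
    q=E[:3,:3].T@(np.array(p)-E[:3,3])
    if cam=="wrist":
        n=np.hypot(q[0],q[1]);t=np.arctan2(n,q[2]);q=np.array([q[0]/n*t,q[1]/n*t,1])
    return K[0,0]*q[0]/q[2]+K[0,2],K[1,1]*q[1]/q[2]+K[1,2]
def snap(cam,fn):
    im=r.read_camera(cam); cv2.imwrite("pics/"+fn,im); return im
E
python3 - <<'E'
from h import *
np.set_printoptions(precision=3,suppress=True)
a=snap("top","top0.png");b=snap("scene","sc0.png")
H={"top_edge":.15,"stop_left":.032,"stop_right":.032,"tray_pull":.055,"tray_floor":.03,"dibber":0,"dibber_grip":.014,"dibber_tip":.014,"dibber_butt":.014}
for cam in("top","scene"):
  for n,z in H.items():
    for d in r.landmark_of(n,cam)[:4]: print(cam,n,round(d["score"],2),np.round(d["xy"],1),atz(cam,d["xy"],z))
print(r.observe())
E
```

```text
pics
top top_edge 0.73 [337.9 270.1] [ 0.375 -0.327  0.15 ]
top top_edge 0.64 [240.  188.1] [ 0.635 -0.024  0.15 ]
top stop_left 0.57 [206.1 219.9] [0.542 0.1   0.032]
top stop_right 0.67 [270.7 152.6] [ 0.77  -0.122  0.032]
top stop_right 0.66 [284.6 222.4] [ 0.53  -0.166  0.032]
top stop_right 0.34 [340.1 173.5] [ 0.695 -0.358  0.032]
top tray_pull 0.82 [242.1 242.2] [ 0.465 -0.023  0.055]
top tray_pull 0.25 [342.6 174.3] [ 0.689 -0.363  0.055]
top tray_floor 0.96 [240.1 227.2] [ 0.516 -0.015  0.03 ]
top tray_floor 0.58 [149.  248.2] [0.448 0.293 0.03 ]
top dibber 0.89 [428.6 265.8] [ 0.375 -0.663  0.   ]
top dibber 0.72 [327.9 247.3] [ 0.443 -0.316  0.   ]
top dibber 0.58 [374.9 282.4] [ 0.321 -0.475  0.   ]
top dibber 0.53 [238.  241.2] [ 0.468 -0.005  0.   ]
top dibber_grip 0.63 [371.3 287.5] [ 0.305 -0.46   0.014]
top dibber_grip 0.6 [433.6 253.8] [ 0.417 -0.676  0.014]
top dibber_grip 0.56 [333.1 252.2] [ 0.427 -0.331  0.014]
top dibber_tip 0.84 [437.3 286.4] [ 0.306 -0.686  0.014]
top dibber_tip 0.76 [314.7 223.7] [ 0.525 -0.27   0.014]
top dibber_tip 0.56 [395.5 270.6] [ 0.3
[... 1092 characters left out ...]
 0.797 -0.03   0.014]
scene dibber_butt 0.73 [151.5 175.8] [ 0.477 -0.642  0.014]
scene dibber_butt 0.7 [237.6 172.8] [ 0.374 -0.341  0.014]
scene dibber_butt 0.69 [272.9 208. ] [ 0.492 -0.168  0.014]
scene dibber_butt 0.52 [233.5 150.7] [ 0.272 -0.395  0.014]
{'time_s': 1.0, 'joint_positions': array([-1.249,  0.291, -0.153,  1.127,  0.   ,  1.431]), 'qvel': array([ 0.   , -0.   ,  0.002, -0.001, -0.001,  0.001]), 'joint_torque': array([ -0.002, -53.703,  33.165,   0.002,  -0.   ,   0.   ]), 'tcp_pos': array([ 0.233, -0.47 ,  0.21 ]), 'ee_rot': array([3.059, 0.717, 0.   ]), 'force': array([-0.191, -0.034, -0.158]), 'ft_torque': array([ 0.077,  0.031, -0.017]), 'opening': 0.08523756494712477}
```

View pics/top0.png

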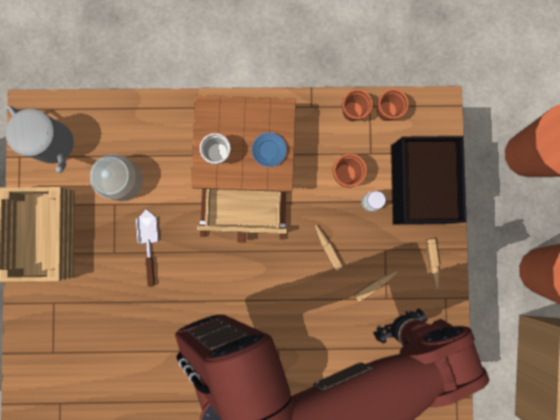

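View pics/sc0.png

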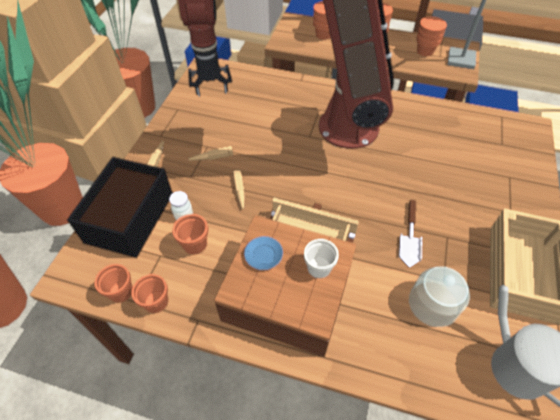

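The top view shows three dibber-like sticks, at about (327,247), (376,287) and (433,258). The leftmost from the robot is the one at (327,247), roughly (0.43,-0.32), with its tip up and to the left. The tray is at (242,212) and its pull at (242,237). I'll move above the dibber and look with the wrist camera.

```bash
python3 -m pendant '[[1,31,23,0,0,0,0],[1,62,46,0,0,0,0],[1,93,70,0,0,0,0],[1,124,93,0,0,0,0],[1,155,116,0,0,0,0],[1,187,140,0,0,0,0],[1,187,140,0,0,0,0],[1,187,140,0,0,0,0]]'
python3 - <<'E'
from h import *
np.set_printoptions(precision=3,suppress=True)
o=r.observe();print(o["tcp_pos"],o["ee_rot"],R.from_rotvec(o["ee_rot"]).as_matrix()[:,1])
snap("wrist","w1.png");print(r.get_calibration("wrist"))
H={"tray_pull":.055,"stop_right":.032,"stop_left":.032,"tray_floor":.03,"dibber":0,"dibber_grip":.014,"dibber_tip":.014,"dibber_butt":.014}
for n,z in H.items():
    for d in r.landmark_of(n,"wrist")[:3]: print(n,round(d["score"],2),np.round(d["xy"],1),atz("wrist",d["xy"],z))
E
```

```text
time_s: 2.0
tcp_pos: [0.4202, -0.3303, 0.2102]
ee_rot: [3.058, 0.718, -0.001]
force: [-0.8, -0.6, 0.0]
opening: 0.0856
[ 0.42 -0.33  0.21] [ 3.058  0.718 -0.001] [ 0.445 -0.896 -0.   ]
{'camera_matrix': array([[325.192,   0.   , 281.941],
       [  0.   , 325.192, 204.297],
       [  0.   ,   0.   ,   1.   ]]), 'extrinsics': array([[ 0.445, -0.858, -0.257,  0.486],
       [-0.896, -0.426, -0.128, -0.298],
       [-0.   ,  0.287, -0.958,  0.375],
       [ 0.   ,  0.   ,  0.   ,  1.   ]])}
tray_pull 0.82 [64.3 28.1] [ 0.477 -0.026  0.055]
stop_right 0.73 [181.4  31. ] [ 0.519 -0.162  0.032]
tray_floor 0.78 [87.1  2.2] [ 0.516 -0.023  0.03 ]
dibber 0.97 [346.2 290.1] [ 0.315 -0.48   0.   ]
dibber 0.83 [469.1 292.5] [ 0.386 -0.669  0.   ]
dibber 0.78 [277.2 145.7] [ 0.446 -0.312  0.   ]
dibber_grip 0.76 [482.5 285.7] [ 0.409 -0.672  0.014]
dibber_grip 0.62 [326.2 298.4] [ 0.299 -0.456  0.014]
dibber_grip 0.56 [279.3 169.1] [ 0.425 -0.325  0.014]
dibber_tip 0.72 [277.  143.5] [ 0.45  -0.31   0.014]
dibber_tip 0.59 [275.7  66.9] [ 0.526 -0.271  0.014]
dibber_tip 0.47 [60.  26.1] [0.477 0.019 0.014]
dibber_butt 0.91 [281.9 298.1] [ 0.275 -0.403  0.014]
dibber_butt 0.74 [502.  247.2] [ 0.473 -0.661  0.014]
dibber_butt 0.62 [277.9 222.1] [ 0.367 -0.351  0.014]
```

View pics/w1.png

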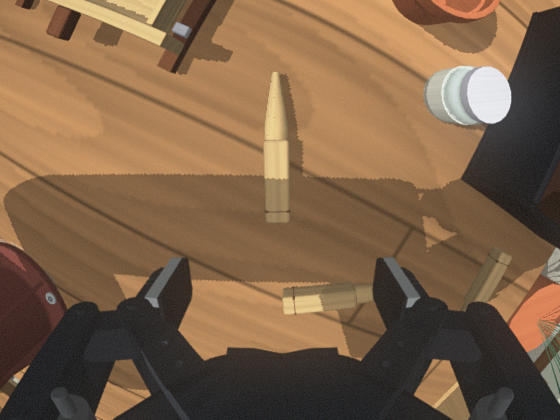

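The wrist view confirms the target: the tip is at (276,70), the butt at (278,220), and it's already aligned with the tool. The pull is at (64,28) and the right stop at (181,31). I'll correct by +4, +7 mm, descend and grip.

```bash
python3 -m pendant '[[1,4,7,-40,0,0,0],[1,4,7,-80,0,0,0],[1,4,7,-120,0,0,0],[1,4,7,-160,0,0,0],[1,4,7,-190,0,0,0],[1,4,7,-207,0,0,0],[1,4,7,-207,0,0,0],[-1,4,7,-207,0,0,0]]' 40
python3 -m pendant '[[-1,0,0,0,0,0,0],[-1,0,0,0,0,0,0],[-1,0,0,0,0,0,0],[-1,0,0,0,0,0,0],[-1,0,0,0,0,0,0],[-1,0,0,30,0,0,0],[-1,0,0,75,0,0,0],[-1,0,0,127,0,0,0]]' 40
```

```text
time_s: 3.45
tcp_pos: [0.4248, -0.3237, 0.004]
ee_rot: [3.058, 0.717, 0.001]
force: [-0.1, -0.5, -0.1]
opening: 0.0699
time_s: 4.45
tcp_pos: [0.4239, -0.3227, 0.1313]
ee_rot: [-3.057, -0.717, 0.001]
force: [1.5, -0.6, -0.2]
opening: 0.0257
```

Run:
```python
from h import *
np.set_printoptions(precision=3,suppress=True)
o=r.observe();print(o["opening"],o["force"],o["tcp_pos"])
snap("wrist","w2.png")
```

```text
0.025694342072533165 [ 1.474 -0.551 -0.157] [ 0.424 -0.323  0.131]
```

View pics/w2.png

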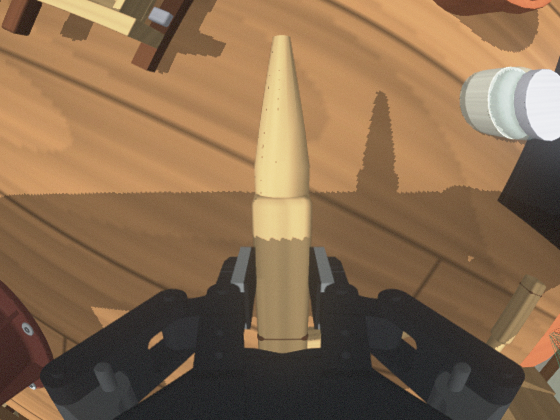

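The dibber is held squarely in the jaws, with its tip at (282,38). Next I carry it to the tray, turned to lie along the bench's y axis.

```bash
python3 -m pendant '[[-1,0,35,20,0,0,8],[-1,0,75,40,0,0,17],[-1,10,120,60,0,0,26],[-1,30,165,60,0,0,35],[-1,50,205,60,0,0,44],[-1,70,240,60,0,0,53],[-1,96,272,60,0,0,59],[-1,96,272,60,0,0,59]]'
python3 - <<'E'
from h import *
np.set_printoptions(precision=3,suppress=True)
o=r.observe();print(o["tcp_pos"],o["ee_rot"],o["joint_positions"],R.from_rotvec(o["ee_rot"]).as_matrix()[:,0])
snap("wrist","w3.png")
for n,z in {"tray_pull":.055,"stop_right":.032,"stop_left":.032,"tray_floor":.03,"top_edge":.15,"dibber_tip":.205,"dibber_butt":.205}.items():
    for d in r.landmark_of(n,"wrist")[:3]: print(n,round(d["score"],2),np.round(d["xy"],1),atz("wrist",d["xy"],z))
E
```

```text
time_s: 5.5
tcp_pos: [0.5216, -0.0493, 0.1901]
ee_rot: [2.304, 2.135, 0.001]
force: [-0.6, -1.4, -1.0]
opening: 0.0257
[ 0.522 -0.049  0.19 ] [2.304 2.135 0.001] [-0.234  0.3   -0.194  1.076  0.     1.413] [0.076 0.997 0.   ]
tray_pull 0.96 [234.4 159.5] [ 0.478 -0.02   0.055]
stop_right 0.69 [282.7 252.7] [ 0.515 -0.13   0.032]
stop_left 0.76 [278.7  22.9] [0.53  0.109 0.032]
stop_left 0.63 [279.6 200.1] [ 0.516 -0.07   0.032]
top_edge 0.8 [434.9 177.5] [ 0.629 -0.029  0.15 ]
dibber_tip 0.87 [284.1  34.7] [0.53  0.056 0.205]
dibber_butt 0.86 [281.6 344.9] [ 0.515 -0.111  0.205]
dibber_butt 0.35 [552.3  82.8] [0.687 0.038 0.205]
```

View pics/w3.png

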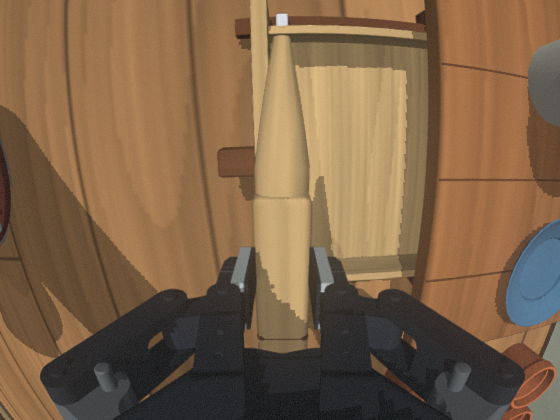

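Run:
```python
from h import *
np.set_printoptions(precision=4,suppress=True)
im=cv2.imread("pics/w3.png")
cv2.imwrite("pics/w3c.png",cv2.resize(im[0:300,200:460],None,fx=2.3,fy=1.95,interpolation=cv2.INTER_CUBIC)[:585])
print("edge",[atz("wrist",p,.15) for p in [(440,60),(439,150),(430,250)]])
print("pull free end",atz("wrist",(218,162),.067),"stopL",atz("wrist",(282,20),.032), "board outer top",atz("wrist",(252,40),.081),atz("wrist",(253,140),.081))
print("tray wall L inner/R inner top z.07",atz("wrist",(340,37),.07),atz("wrist",(360,272),.07))
```

```text
edge [array([0.6348, 0.0517, 0.15  ]), array([ 0.6316, -0.0101,  0.15  ]), array([ 0.6286, -0.0844,  0.15  ])]
pull free end [ 0.4649 -0.0202  0.067 ] stopL [0.5339 0.1122 0.032 ] board outer top [0.5065 0.0829 0.081 ] [ 0.5    -0.0023  0.081 ]
tray wall L inner/R inner top z.07 [0.582  0.0832 0.07  ] [ 0.5924 -0.1415  0.07  ]
```

View pics/w3c.png

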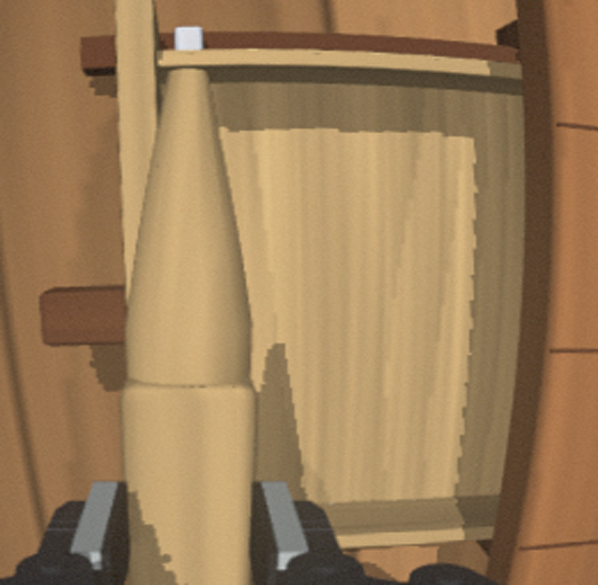

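In the crop the tray is open between the board (columns 120–155) and the bench edge (column 525), and the dibber is parallel to the board. The board's inner face is at x≈0.516 and the bench edge at x≈0.630, so I'll place at x≈0.565.

```bash
python3 -m pendant '[[-1,22,-2,0,0,0,0],[-1,43,-3,-15,0,0,1],[-1,43,-3,-50,0,0,1],[-1,43,-3,-85,0,0,1],[-1,43,-3,-115,0,0,1],[-1,43,-3,-138,0,0,1],[-1,43,-3,-150,0,0,1],[-1,43,-3,-150,0,0,1]]'
```

```text
time_s: 6.9
tcp_pos: [0.563, -0.0544, 0.04]
ee_rot: [-2.29, -2.149, 0.001]
force: [0.4, 0.5, -1.2]
opening: 0.0261
```

```bash
python3 -m pendant '[[-1,0,0,-2,0,0,0],[-1,0,0,-3,0,0,0],[-1,0,0,-4,0,0,0],[-1,0,0,-5,0,0,0],[-1,0,0,-5,0,0,0],[-1,0,0,-5,0,0,0],[-1,0,0,-5,0,0,0],[-1,0,0,-5,0,0,0]]'
```

```text
time_s: 7.9
tcp_pos: [0.5635, -0.0542, 0.0353]
ee_rot: [2.29, 2.151, 0.0]
force: [0.1, -0.5, -2.4]
opening: 0.0258
```

```bash
python3 -m pendant '[[-1,0,0,-1.5,0,0,0],[-1,0,0,-1.5,0,0,0],[-0.3,0,0,-1.5,0,0,0],[0.1,0,0,-1.5,0,0,0],[0.1,0,0,-1.5,0,0,0],[0.1,0,0,-1.5,0,0,0],[0.1,0,0,-1.5,0,0,0],[0.1,0,0,-1.5,0,0,0]]'
python3 -m pendant '[[0.1,0,0,15,0,0,0],[0.1,0,0,35,0,0,0],[0.1,0,0,65,0,0,0],[0.1,0,0,100,0,0,0],[0.1,0,0,140,0,0,0],[0.1,-30,10,165,0,0,-10],[1,-70,20,165,0,0,-20],[1,-110,30,165,0,0,-30]]'
```

```text
time_s: 8.9
tcp_pos: [0.5632, -0.0542, 0.0337]
ee_rot: [-2.29, -2.15, 0.0]
force: [-3.6, 0.6, -0.0]
opening: 0.0466
time_s: 9.9
tcp_pos: [0.4534, -0.0242, 0.2004]
ee_rot: [2.771, 1.476, 0.004]
force: [-0.0, -0.5, 0.5]
opening: 0.0804
```

Released. To put the jaws along y I turn about +120° (the other way reaches the joint-6 limit), then look.

```bash
python3 -m pendant '[[1,2,0,0,0,0,10],[1,4,0,0,0,0,20],[1,6,0,0,0,0,30],[1,8,0,0,0,0,40],[1,10,0,0,0,0,50],[1,12,0,0,0,0,60],[1,14,0,0,0,0,70],[1,16,0,0,0,0,80]]'
python3 -m pendant '[[1,2,0,-10,0,0,10],[1,4,0,-20,0,0,20],[1,6,0,-20,0,0,30],[1,6,0,-20,0,0,40],[1,6,0,-20,0,0,40],[1,6,0,-20,0,0,40],[1,6,0,-20,0,0,40],[1,6,0,-20,0,0,40]]'
python3 - <<'E'
from h import *
np.set_printoptions(precision=3,suppress=True)
o=r.observe();print(o["tcp_pos"],o["ee_rot"],o["joint_positions"],R.from_rotvec(o["ee_rot"]).as_matrix()[:,0])
snap("wrist","w4.png");snap("top","top4.png");snap("scene","sc4.png")
for n,z in {"tray_pull":.055,"stop_right":.032,"stop_left":.032,"tray_floor":.03,"top_edge":.15,"dibber_tip":.044,"dibber_butt":.044}.items():
  for c in ("wrist","top","scene"):
    for d in r.landmark_of(n,c)[:2]: print(c,n,round(d["score"],2),np.round(d["xy"],1),atz(c,d["xy"],z))
E
```

```text
time_s: 10.9
tcp_pos: [0.4705, -0.0244, 0.2003]
ee_rot: [1.157, 2.918, 0.001]
force: [-1.0, -0.3, -0.3]
opening: 0.0851
time_s: 11.9
tcp_pos: [0.4755, -0.0242, 0.1789]
ee_rot: [0.1, 3.14, -0.0]
force: [-0.0, 0.3, -0.2]
opening: 0.0853
[ 0.475 -0.024  0.179] [ 0.1   3.14 -0.  ] [-0.205  0.22  -0.335  1.016 -0.    -0.141] [-0.998  0.064 -0.   ]
wrist tray_pull 0.67 [292.5 190.7] [ 0.477 -0.014  0.055]
top tray_pull 0.45 [217.7 151.9] [0.77  0.057 0.055]
scene tray_pull 0.74 [316.6 206.7] [ 0.474 -0.018  0.055]
scene tray_pull 0.21 [184.5 212.7] [ 0.622 -0.436  0.055]
wrist stop_right 0.78 [161.6 233.8] [ 0.521 -0.157  0.032]
wrist stop_right 0.19 [287.6 219.4] [ 0.512 -0.02   0.032]
top stop_right 0.86 [283.5 227.8] [ 0.512 -0.162  0.032]
scene stop_right 0.58 [434.2 304. ] [0.706 0.396 0.032]
scene stop_right 0.56 [274.8 212.1] [ 0.519 -0.152  0.032]
wrist stop_left 0.67 [412.  229.6] [0.533 0.114 0.032]
top stop_left 0.59 [204.6 216.9] [0.552 0.105 0.032]
top stop_left 0.48 [242.4 151.6] [ 0.774 -0.025  0.032]
scene stop_left 0.76 [352.4 234.8] [0.535 0.119 0.032]
wrist tray_floor 0.
[... 256 characters left out ...]
24  0.15 ]
top top_edge 0.72 [150.3 245.8] [0.458 0.257 0.15 ]
scene top_edge 0.81 [305.3 228.3] [ 0.631 -0.021  0.15 ]
wrist dibber_tip 0.79 [362.8 267.3] [0.567 0.056 0.044]
top dibber_tip 0.78 [396.7 271.6] [ 0.36  -0.54   0.044]
top dibber_tip 0.71 [217.2 211.2] [0.57  0.061 0.044]
scene dibber_tip 0.88 [185.8 157.8] [ 0.382 -0.54   0.044]
scene dibber_tip 0.72 [164.1 142. ] [ 0.33  -0.654  0.044]
wrist dibber_butt 0.81 [205.2 273.2] [ 0.564 -0.111  0.044]
top dibber_butt 0.84 [351.  298.9] [ 0.271 -0.384  0.044]
top dibber_butt 0.75 [270.7 212. ] [ 0.565 -0.119  0.044]
scene dibber_butt 0.78 [286.6 225. ] [ 0.567 -0.097  0.044]
scene dibber_butt 0.66 [232.3 150.1] [ 0.297 -0.388  0.044]
```

View pics/w4.png

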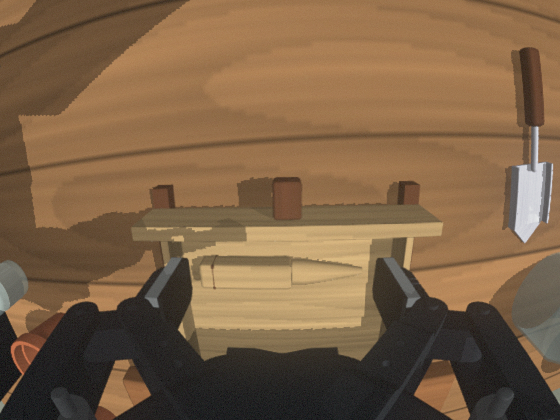

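The dibber lies flat in the tray, from (200,272) to (362,268), behind the board. The pull is at (287,198), the stops are just behind the board, and the trowel is clear. Next I grip the pull with the tool upright.

```bash
python3 -m pendant '[[1,2,6,-35,0,0,0],[1,2,6,-70,0,0,0],[1,2,6,-100,0,0,0],[1,2,6,-125,0,0,0],[1,2,6,-137,0,0,0],[1,2,6,-141,0,0,0],[1,2,6,-141,0,0,0],[-1,2,6,-141,0,0,0]]' 50
python3 -m pendant '[[-1,0,0,0,0,0,0],[-1,0,0,0,0,0,0],[-1,0,0,0,0,0,0],[-1,0,0,0,0,0,0],[-1,0,0,0,0,0,0],[-1,0,0,0,0,0,0],[-1,0,0,0,0,0,0],[-1,0,0,0,0,0,0]]' 50
```

```text
time_s: 14.1
tcp_pos: [0.4781, -0.0184, 0.0386]
ee_rot: [0.099, 3.139, -0.0]
force: [-0.3, 0.6, 0.0]
opening: 0.0695
time_s: 15.1
tcp_pos: [0.4776, -0.0195, 0.0383]
ee_rot: [0.099, 3.14, -0.004]
force: [-2.0, -6.6, 5.1]
opening: 0.0244
```

```bash
python3 -m pendant '[[-1,0,-1,3,0,0.7,0],[-1,0,-1,6,0,1.4,0],[-1,0,-1,9,0,2,0],[-1,0,-1,12,0,2.7,0],[-1,0,-1,15,0,3.4,0],[-1,0,-1,17.5,0,4,0],[-1,0,-1,17.5,0,4,0],[-1,0,-1,17.5,0,4,0]]'
python3 - <<'E'
from h import *
r.read_camera("wrist");r.read_camera("scene")
for n,z in {"tray_pull":.072,"stop_left":.032,"stop_right":.032}.items():
  for c in("wrist","scene"):
    for d in r.landmark_of(n,c)[:1]: print(c,n,d["score"],d["xy"],atz(c,d["xy"],z))
E
```

```text
time_s: 16.1
tcp_pos: [0.478, -0.0197, 0.0554]
ee_rot: [-0.097, -3.071, 0.005]
force: [1.2, -5.0, -4.5]
opening: 0.0241
wrist tray_pull 0.73 [281.4, 260.2] [ 0.4800496  -0.01965978  0.072     ]
scene tray_pull 0.67 [318.0, 204.7] [ 0.47686184 -0.01389658  0.072     ]
wrist stop_left 0.74 [464.3, 287.9] [0.53207186 0.11316847 0.032     ]
scene stop_left 0.57 [351.1, 232.6] [0.52794551 0.11308814 0.032     ]
scene stop_right 0.76 [272.5, 210.6] [ 0.51533387 -0.16168693  0.032     ]
```

The wrist carries −4.5 N, which matches the tray front being raised by 17 mm. I'll slide it in.

```bash
python3 -m pendant '[[-1,2,0,0,0,0,0],[-1,5,0,0,0,0,0],[-1,8,0,0,0,0,0],[-1,11,-0.5,0,0,0,0],[-1,15,-1,0,0,0,0],[-1,19,-1,0,0,0,0],[-1,23,-1,0,0,0,0],[-1,27,-1.5,0,0,0,0]]'
```

```text
time_s: 17.5
tcp_pos: [0.5034, -0.0209, 0.055]
ee_rot: [-0.097, -3.068, 0.004]
force: [-1.9, -4.3, -3.3]
opening: 0.0246
```

```bash
python3 -m pendant '[[-1,4,0,0,0,0,0],[-1,8,-0.5,0,0,0,0],[-1,12,-0.5,0,0,0,0],[-1,16,-1,0,0,0,0],[-1,20,-1,0,0,0,0],[-1,24,-1.5,0,0,0,0],[-1,27,-1.5,0,0,0,0],[-1,27,-1.5,0,0,0,0]]'
python3 -m pendant '[[-1,0,0,-3,0,-0.7,0],[-1,0,0,-6,0,-1.4,0],[-1,0,0,-9,0,-2,0],[-1,0,0,-12,0,-2.7,0],[-1,0,0,-14,0,-3.2,0],[-1,0,0,-16,0,-3.7,0],[-1,0,0,-17,0,-4,0],[-1,0,0,-17,0,-4,0]]'
```

```text
time_s: 18.5
tcp_pos: [0.5318, -0.0223, 0.0553]
ee_rot: [-0.096, -3.071, 0.004]
force: [-0.1, -3.8, -4.2]
opening: 0.0241
time_s: 19.5
tcp_pos: [0.5315, -0.0223, 0.0386]
ee_rot: [0.099, 3.14, -0.0]
force: [-1.6, -5.0, 1.4]
opening: 0.024
```

The tray front is down behind the stops (vertical load gone). Next: release, back off, close the fingers, lean back and push on the free end.

```bash
python3 -m pendant '[[0.5,0,0,0,0,0,0],[0.5,0,0,0,0,0,0],[0.5,0,0,0,0,0,0],[0.5,0,0,0,0,0,0],[0.5,-8,0,0,0,0,0],[0.5,-25,1.5,0,0,0,0],[0.5,-45,2.5,0,0,0,0],[0.5,-67,4,0,0,0,0]]'
python3 -m pendant '[[-1,0,0,6,-0.4,-7,0],[-1,0,0,10,-0.8,-14,0],[-1,0,0,10,-1.2,-21,0],[-1,0,0,10,-1.6,-28,0],[-1,0,0,10,-2,-36,0],[-1,0,0,10,-2,-36,0],[-1,0,0,10,-2,-36,0],[-1,0,0,10,-2,-36,0]]'
python3 - <<'E'
from h import *
np.set_printoptions(precision=3,suppress=True)
o=r.observe();print(o["tcp_pos"],o["joint_positions"],o["force"],R.from_rotvec(o["ee_rot"]).as_matrix())
snap("wrist","w5.png");r.read_camera("scene")
for n,z in {"tray_pull":.055,"stop_left":.032,"stop_right":.032}.items():
  for c in("wrist","scene"):
    for d in r.landmark_of(n,c)[:1]: print(c,n,d["score"],d["xy"],atz(c,d["xy"],z))
E
```

```text
time_s: 20.5
tcp_pos: [0.4633, -0.0181, 0.0382]
ee_rot: [-0.099, -3.14, -0.0]
force: [-0.9, -0.2, 0.8]
opening: 0.0643
time_s: 21.5
tcp_pos: [0.4636, -0.0179, 0.048]
ee_rot: [0.079, 2.514, -0.019]
force: [-0.3, 0.4, -0.8]
opening: 0.0002
[ 0.464 -0.018  0.048] [-0.308  0.156 -1.3   -0.496  0.147 -0.199] [-0.348  0.428 -0.79 ] [[-0.809  0.061  0.585]
 [ 0.053  0.998 -0.032]
 [-0.586  0.005 -0.81 ]]
scene tray_pull 0.7 [313.3, 218.5] [ 0.524 -0.017  0.055]
wrist stop_left 0.72 [447.2, 262.5] [0.537 0.113 0.032]
scene stop_left 0.89 [353.4, 232.6] [0.526 0.12  0.032]
wrist stop_right 0.76 [116.2, 267.9] [ 0.529 -0.161  0.032]
scene stop_right 0.76 [277.0, 211.6] [ 0.515 -0.146  0.032]
```

View pics/w5.png

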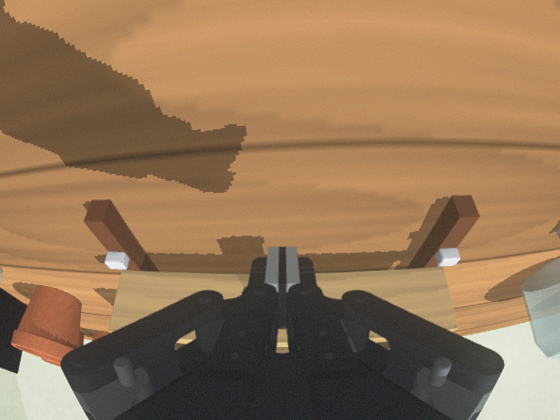

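The stops, at (116,260) and (448,257), are now in front of the board, so the tray is past them. The fingers are closed and in line with the pull. Now I push.

```bash
python3 -m pendant '[[-1,6,0,0,0,0,0],[-1,13,-1,0,0,0,0],[-1,20,-1,0,0,0,0],[-1,27,-1.5,0,0,0,0],[-1,33,-2,0,0,0,0],[-1,38,-2,0,0,0,0],[-1,42,-2,0,0,0,0],[-1,46,-2.5,0,0,0,0]]'
python3 -m pendant '[[-1,4,0,0,0,0,0],[-1,8,0,0,0,0,0],[-1,12,-1,0,0,0,0],[-1,16,-1,0,0,0,0],[-1,20,-1,0,0,0,0],[-1,24,-1.5,0,0,0,0],[-1,29,-1.5,0,0,0,0],[-1,34,-2,0,0,0,0]]'
```

```text
time_s: 22.9
tcp_pos: [0.5111, -0.0207, 0.0486]
ee_rot: [0.079, 2.512, -0.02]
force: [0.5, -0.5, 0.6]
opening: 0.0
time_s: 23.9
tcp_pos: [0.5452, -0.0227, 0.0486]
ee_rot: [0.079, 2.512, -0.019]
force: [-2.6, 0.4, 1.9]
opening: -0.0002
```

```bash
python3 -m pendant '[[-1,5,0,0,0,0,0],[-1,10,0,0,0,0,0],[-1,15,-1,0,0,0,0],[-1,20,-1,0,0,0,0],[-1,25,-1,0,0,0,0],[-1,30,-1.5,0,0,0,0],[-1,35,-1.5,0,0,0,0],[-1,40,-2,0,0,0,0]]'
python3 - <<'E'
from h import *
r.read_camera("scene");print(r.observe()["joint_positions"])
for d in r.landmark_of("tray_pull","scene")[:2]: print(d,atz("scene",d["xy"],.055))
E
```

```text
time_s: 24.9
tcp_pos: [0.5853, -0.0247, 0.0487]
ee_rot: [0.079, 2.512, -0.019]
force: [-1.8, 1.7, 1.2]
opening: 0.0002
[-0.22692808  0.30691119 -1.01561963 -0.37420582  0.10059157 -0.1318243 ]
```

Contact is steady at about 2 N. I'll slow down for the last 50 mm.

```bash
python3 -m pendant '[[-1,4,0,0,0,0,0],[-1,8,0,0,0,0,0],[-1,12,-1,0,0,0,0],[-1,16,-1,0,0,0,0],[-1,20,-1,0,0,0,0],[-1,24,-1.5,0,0,0,0],[-1,27,-1.5,0,0,0,0],[-1,30,-2,0,0,0,0]]'
python3 -m pendant '[[-1,2,0,0,0,0,0],[-1,4,0,0,0,0,0],[-1,6,0,0,0,0,0],[-1,8,0,0,0,0,0],[-1,10,-0.5,0,0,0,0],[-1,12,-0.5,0,0,0,0],[-1,13,-0.5,0,0,0,0],[-1,14,-0.5,0,0,0,0]]'
```

```text
time_s: 26.0
tcp_pos: [0.6151, -0.0266, 0.0486]
ee_rot: [0.079, 2.512, -0.019]
force: [-2.8, 1.9, 1.5]
opening: 0.0002
time_s: 27.0
tcp_pos: [0.629, -0.0273, 0.0486]
ee_rot: [0.079, 2.512, -0.02]
force: [-2.7, 1.5, 1.6]
opening: -0.0001
```

```bash
python3 -m pendant '[[-1,1,0,0,0,0,0],[-1,2,0,0,0,0,0],[-1,3,0,0,0,0,0],[-1,4,0,0,0,0,0],[-1,5,0,0,0,0,0],[-1,6,0,0,0,0,0],[-1,7,0,0,0,0,0],[-1,8,0,0,0,0,0]]'
```

```text
time_s: 28.0
tcp_pos: [0.6371, -0.0274, 0.0487]
ee_rot: [0.079, 2.512, -0.02]
force: [-1.9, -0.5, 2.1]
opening: -0.0001
```

```bash
python3 -m pendant '[[-1,1,0,0,0,0,0],[-1,2,0,0,0,0,0],[-1,2.5,0,0,0,0,0],[-1,3,0,0,0,0,0],[-1,3.5,0,0,0,0,0],[-1,4,0,0,0,0,0],[-1,4.5,0,0,0,0,0],[-1,5,0,0,0,0,0]]'
```

```text
time_s: 29.0
tcp_pos: [0.642, -0.0273, 0.0487]
ee_rot: [0.079, 2.512, -0.02]
force: [-2.3, -1.2, 1.9]
opening: 0.0001
```

```bash
python3 -m pendant '[[-1,0.5,0,0,0,0,0],[-1,1,0,0,0,0,0],[-1,1.5,0,0,0,0,0],[-1,2,0,0,0,0,0],[-1,2.5,0,0,0,0,0],[-1,3,0,0,0,0,0],[-1,3.5,0,0,0,0,0],[-1,4,0,0,0,0,0]]'
```

```text
time_s: 30.0
tcp_pos: [0.646, -0.0273, 0.0487]
ee_rot: [0.079, 2.512, -0.02]
force: [-2.3, -1.5, 2.1]
opening: -0.0001
```

Run:
```python
from h import *
o=r.observe();print(o["tcp_pos"],o["force"])
im=snap("scene","sc6.png")
cv2.imwrite("pics/sc6c.png",cv2.resize(im[140:320,210:400],None,fx=3.3,fy=3.3,interpolation=cv2.INTER_CUBIC))
for c in [(.632,-.021,.15)]: print(proj("scene",c))
```

```text
[ 0.64603602 -0.02729969  0.04869242] [-2.26082231 -1.52826939  2.14161544]
(np.float64(305.17800654549603), np.float64(228.47563611688588))
```

View pics/sc6c.png

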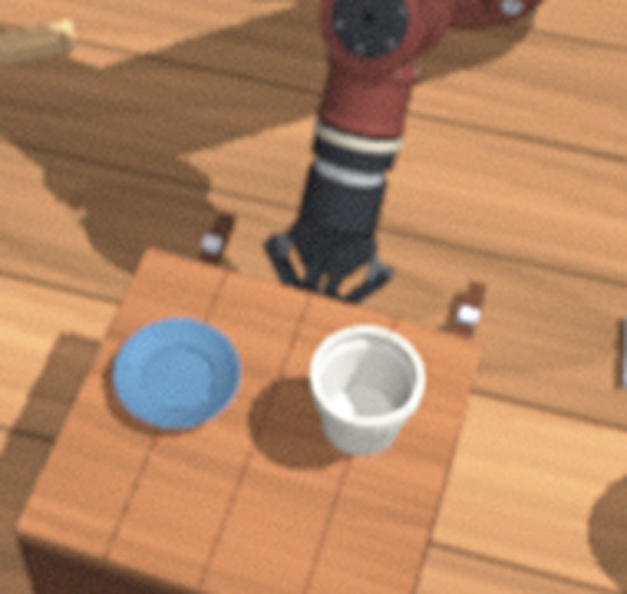

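Pot and saucer are undisturbed, and the gripper is still clear of the edge. I'll keep going until the force rises at the end stop.

```bash
python3 -m pendant '[[-1,0.5,0,0,0,0,0],[-1,1,0,0,0,0,0],[-1,1.5,0,0,0,0,0],[-1,2,0,0,0,0,0],[-1,2.5,0,0,0,0,0],[-1,3,0,0,0,0,0],[-1,3.5,0,0,0,0,0],[-1,4,0,0,0,0,0]]'
```

```text
time_s: 31.05
tcp_pos: [0.6501, -0.0273, 0.0487]
ee_rot: [0.079, 2.512, -0.02]
force: [-1.7, -1.1, 1.7]
opening: 0.0001
```

```bash
python3 -m pendant '[[-1,0.5,0,0,0,0,0],[-1,1,0,0,0,0,0],[-1,1.5,0,0,0,0,0],[-1,2,0,0,0,0,0],[-1,2.5,0,0,0,0,0],[-1,3,0,0,0,0,0],[-1,3,0,0,0,0,0],[-1,3,0,0,0,0,0]]'
```

```text
time_s: 32.05
tcp_pos: [0.6531, -0.0272, 0.0487]
ee_rot: [0.079, 2.512, -0.019]
force: [-2.1, -1.8, 1.1]
opening: -0.0
```

Run:
```python
from h import *
snap("wrist","w7.png")
for z in (.15,.126):
  for y in (-.1,-.021,.06): print(y,z,proj("wrist",(.632+.05*(y+.021),y,z)))
```

```text
-0.1 0.15 (np.float64(104.01051821980175), np.float64(421.6259354826266))
-0.021 0.15 (np.float64(295.21867545492205), np.float64(442.8076076311502))
0.06 0.15 (np.float64(484.6412741116576), np.float64(413.619119097708))
-0.1 0.126 (np.float64(110.31325310563366), np.float64(369.49564801928244))
-0.021 0.126 (np.float64(294.41577405001885), np.float64(384.5467890927938))
0.06 0.126 (np.float64(477.0562323549883), np.float64(362.7353647673781))
```

View pics/w7.png

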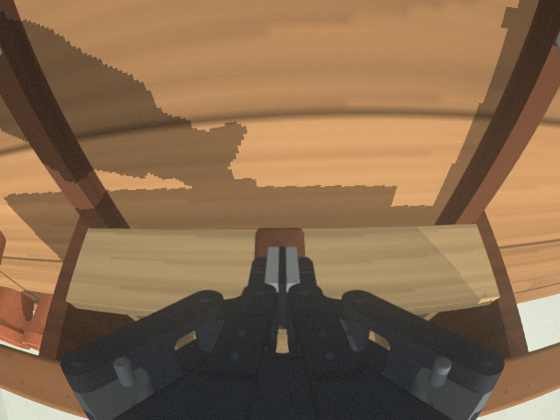

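Run:
```python
from h import *
np.set_printoptions(precision=4,suppress=True)
print(r.get_calibration("wrist")["extrinsics"][:3,3],r.observe()["tcp_pos"])
for n,p,z in [("board bottom",(200,229),.021),("board bottom R",(400,227),.021),("board bottom corner L",(90,229),.021),("corner R",(476,225),.021),("pull bottom",(280,229),.043),("pull bot if board",(280,229),.055),("board top",(130,309),.081),("fingertip",(282,247),.0487),("cheek R front bottom",(487,213),.02),("cheek L bottom",(80,213),.02)]: print(n,atz("wrist",p,z))
im=cv2.imread("pics/w7.png");cv2.imwrite("pics/w7c.png",cv2.resize(im[190:340,60:520],None,fx=1.73,fy=3,interpolation=cv2.INTER_CUBIC))
```

```text
[ 0.4984 -0.0178  0.139 ] [ 0.6531 -0.0272  0.0487]
board bottom [ 0.6768 -0.084   0.021 ]
board bottom R [0.6843 0.0537 0.021 ]
board bottom corner L [ 0.6741 -0.1748  0.021 ]
corner R [0.6884 0.1185 0.021 ]
pull bottom [ 0.646  -0.0274  0.043 ]
pull bot if board [ 0.6276 -0.0262  0.055 ]
board top [ 0.6754 -0.1232  0.081 ]
fingertip [ 0.6557 -0.027   0.0487]
cheek R front bottom [0.6746 0.1224 0.02  ]
cheek L bottom [ 0.6548 -0.1726  0.02  ]
```

View pics/w7c.png

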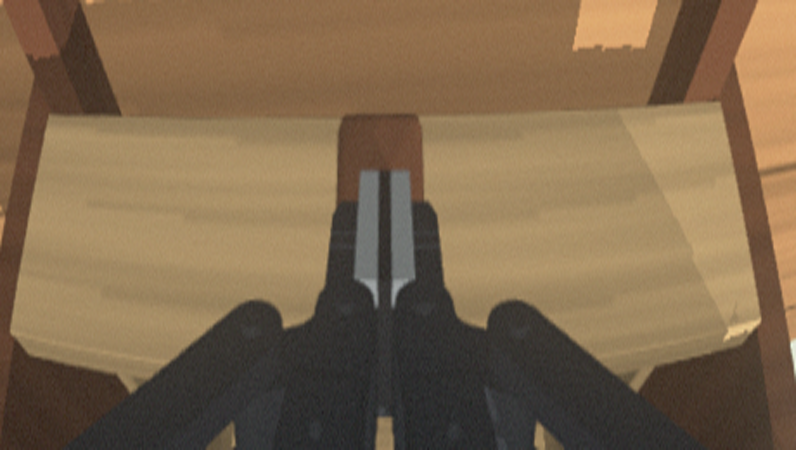

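The board face measures x≈0.680, which is close to home, but the force is still only sliding friction. I'll lean a little more for clearance and creep on in small steps.

```bash
python3 -m pendant '[[-1,0,0,0,-0.1,-2,0],[-1,0,0,0,-0.3,-4,0],[-1,0,0,0,-0.3,-6,0],[-1,0.7,0,0,-0.3,-6,0],[-1,1.4,0,0,-0.3,-6,0],[-1,2,0,0,-0.3,-6,0],[-1,2.5,0,0,-0.3,-6,0],[-1,3,0,0,-0.3,-6,0]]'
```

```text
time_s: 33.1
tcp_pos: [0.6555, -0.0272, 0.0484]
ee_rot: [0.076, 2.408, -0.021]
force: [-6.8, -0.2, 4.5]
opening: 0.0003
```

```bash
python3 -m pendant '[[-1,0.3,0,0,0,0,0],[-1,0.6,0,0,0,0,0],[-1,0.9,0,0,0,0,0],[-1,1.2,0,0,0,0,0],[-1,1.5,0,0,0,0,0],[-1,1.5,0,0,0,0,0],[-1,1.5,0,0,0,0,0],[-1,1.5,0,0,0,0,0]]'
```

```text
time_s: 34.1
tcp_pos: [0.6557, -0.0271, 0.0478]
ee_rot: [0.076, 2.41, -0.021]
force: [-14.4, -0.1, 9.0]
opening: -0.0002
```

It's a solid stop: +1.5 mm commanded gave 0.2 mm of motion, with the reaction back and up from the fingertip. I'll back off, straighten the tool, and check.

```bash
python3 -m pendant '[[-1,-6,0,0,0,0,0],[-1,-20,1,0,0,0,0],[-1,-40,2,0,0,0,0],[-1,-60,3,5,0.4,7,0],[-1,-85,4,10,0.8,14,0],[-1,-110,5,25,1.2,21,0],[-1,-135,6,50,1.6,28,0],[-1,-160,7,80,2.3,36,0]]'
python3 -m pendant '[[-1,-10,0,20,0,6,0],[-1,-30,0,50,0,6,0],[-1,-50,0,80,0,6,0],[-1,-70,0,100,0,6,0],[-1,-70,0,100,0,6,0],[-1,-70,0,100,0,6,0],[-1,-70,0,100,0,6,0],[-1,-70,0,100,0,6,0]]'
python3 - <<'E'
from h import *
np.set_printoptions(precision=4,suppress=True)
print(r.observe()["tcp_pos"],r.observe()["force"])
a=snap("wrist","w8.png");b=snap("top","top8.png");c=snap("scene","sc8.png")
for n,z in {"tray_pull":.055,"stop_left":.032,"stop_right":.032,"top_edge":.15}.items():
  for cam in("wrist","top","scene"):
    for d in r.landmark_of(n,cam)[:1]: print(cam,n,round(d["score"],2),d["xy"],atz(cam,d["xy"],z))
cv2.imwrite("pics/fin.png",np.hstack([cv2.resize(a,(400,300)),cv2.resize(b[80:320],(400,300))]))
E
```

```text
time_s: 35.1
tcp_pos: [0.4956, -0.0201, 0.13]
ee_rot: [0.099, 3.04, 0.005]
force: [0.5, -0.9, -1.3]
opening: 0.0002
time_s: 36.1
tcp_pos: [0.4275, -0.0202, 0.228]
ee_rot: [-0.102, -3.138, 0.001]
force: [0.5, 0.1, 0.0]
opening: 0.0001
[ 0.4275 -0.0202  0.228 ] [0.525  0.1435 0.0119]
wrist tray_pull 0.47 [287.5, 346.2] [ 0.6549 -0.0272  0.055 ]
top tray_pull 0.56 [241.3, 186.2] [ 0.6525 -0.0216  0.055 ]
wrist stop_left 0.64 [391.9, 251.0] [0.5333 0.1131 0.032 ]
top stop_left 0.68 [205.1, 220.6] [0.5394 0.1034 0.032 ]
wrist stop_right 0.6 [177.0, 257.1] [ 0.5242 -0.1606  0.032 ]
top stop_right 0.96 [279.0, 222.9] [ 0.5286 -0.147   0.032 ]
scene stop_right 0.67 [274.7, 211.8] [ 0.5181 -0.153   0.032 ]
top top_edge 0.93 [240.1, 185.3] [ 0.6441 -0.0239  0.15  ]
scene top_edge 0.82 [304.2, 229.5] [ 0.6364 -0.0229  0.15  ]
```

View pics/fin.png

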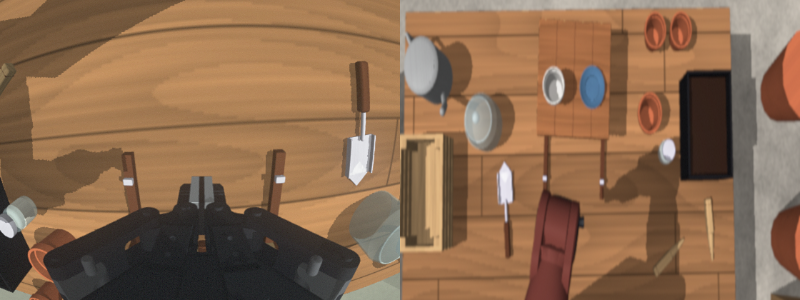

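The tray is shut under the bench top with the pull at x≈0.654 (expected about 0.656), and everything else is where it was. I'm handing in.

```bash
python3 -c "
from station import r
print(r.finish_job())"
```

```text
the job is handed in; nothing more can be done
None
```

The job is handed in, at about 36 s on the robot's clock. The leftmost dibber lies flat in the tray, and the tray is pushed fully home.

**What I did:**
- I gripped the dibber by its handle, laid it across the open front of the tray and let go. The wrist picture then showed it lying flat behind the front board.
- I gripped the pull, lifted the front about 17 mm, slid the tray in 54 mm past the stops and lowered it. The lifting load dropped away and the stops stood in front of the board.
- With the fingers shut and leaned back 36 to 42 degrees, I pushed on the pull's free end at about 2 N. The last 40 mm went in slow steps until the tray stopped solidly at about 14 N.

**Last checks:**
- **Tray:** two cameras put the pull at x≈0.653–0.655, against about 0.656 expected at home.
- **Other things:** the last picture shows the other things where they stood, and the robot touches nothing.
- **One disagreement:** the tray stopped at a fingertip position (x≈0.656) roughly 10 mm farther in than I expected from the camera estimates of the bench edge and board. I judged it home by the solid stop and by the pull's position.
- **Not checked:** I couldn't see the dibber once the tray was shut.

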